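# Slide the top optical filter onto the lit stage with the pusher

## Robot

A 6-joint arm with a two-finger parallel gripper is mounted at the origin on the work surface. World frame = base frame: x ahead of the robot, y to its left, z up, the work surface at z = 0. Lengths are in m, angles in degrees, forces in N, time in s.
With the tool pointing down it reaches from about 0.425 to 0.95 m from the base axis. Payload 14.7 kg.
Tool frame: the origin (TCP) lies between the finger pads; the fingertips stand 19 mm ahead of it and the grasp point (between the pads) is the TCP; z points along the fingers, x is the direction in which the jaws open and shut, and the axes are right-handed (so a half turn about z gives the same grasp; the last joint's range is limited). The gripper opens to 85 mm and grips with 20 to 120 N. Pads are 22 mm wide; open, the fingers measure 114 mm over their backs; the gripper's body (76 mm by 85 mm) begins 54 mm behind the grasp point. The pads swing forward as they close: fully open they stand 13 mm farther back than shut.
Start: joints at [-79.389, 27.513, 91.461, -0, 61.026, -2.67], TCP at [0.149, -0.633, 0.25] pointing down, gripper open.
Joint ranges: [-157.49, 157.49], [-46.99, 117.5], [13.45, 153.17], [-89.5, 269.5], [5.16, 153.95], [-167.48, 167.48]. Speed limits (degrees/s): [108.29, 108.29, 136.94, 172.46, 172.46, 172.46].

## Interface

Orientations are given as [roll, pitch, yaw] about the fixed x, y, z axes, in that order (R = Rz(yaw) Ry(pitch) Rx(roll)).
In Python, from cell import robot, cams, finder gives the robot as it stands. The module is installed in compiled form; this text tells all that it offers.
- The arm moves only by the tool carry_out, never from a script. Its argument "series" is one flat list of numbers, 7 for each row, row after row: the shift along the tool's x, y, z in mm, then the turn, a rotation vector about the tool's x, y, z in degrees, then the opening, from 0 (shut) to 1 (fully open). A call has 1 to 8 rows; each row is the pose to reach, as a shift and turn from the pose measured when the call began, along the tool's axes at that moment; what a row does not reach only later rows make up. A row lasts 1/10 s, in which the tool goes at most 50 mm and 8.59 degrees, less where a joint would pass 70% of its speed; a pose out of reach is approached as far as the arm can. A call with a gripper value outside its range is refused whole. The fingers move at their own pace and stop on an object; "force" is the grip in N (left out, the last holds). Time passes only in rows, so rows that repeat a pose let the fingers close. It gives the time, the measured TCP pose, the force and the opening at its end, in the units of the state.
- robot.sense(): the state, without advancing time (a new reading comes with each control period).
- cams.capture(name): name is "side" or "top" or "wrist"; returns a dict with "color" (420x560x3 uint8, blue, green, red), "depth" (420x560 float32, m along the optical axis (not along the pixel's ray), 0 where there is no reading), "fx", "fy", "cx", "cy" (pixels), "k1" (the pictures are not rectified: a ray, as slopes to the right and down, at radius r is drawn at 1 + k1 r^2 times it, then the intrinsics apply), "R" (3x3) and "t" (3): a world point X has camera coordinates R X + t. Camera axes: x right, y down, z forward; pixel columns grow to the right and rows downward; lengths in m; the calibration is good to about 2 mm. A picture is of the moment at which its call begins.
- robot.hand_in(): hands the job in, once; it reports no verdict.
Trained networks look in a picture, given as the dict that the camera call returned (one of the last four; its "shot" number tells which), for a name from the list of things; names that differ only in an ending like _2 or _b are one class to them, and where a whole thing is asked for, a point or a joint stands for the part that bears it (a point fixed in the world has none). Each returns a list of dicts, best first, with "conf" (0 to 1); they miss things now and then, are a little off and sometimes report something else, mostly with a low value. They report only what shows in the picture. A call takes as long as a camera call. They do not tell look-alikes from the thing itself.
- finder.masks_of(target, picture): "pixels" (420x560 bool, what is visible of it) and "centre" ([column, row] in pixels, amid what is visible of it).
- finder.spot_point(target, picture): "centre" ([column, row] in pixels: a listed point, or the origin of a listed thing).
The state is a dict: "time_s": time; "joint_positions": joint angles; "dq": joint speeds; "tau": joint torques, N m; "eef_pos": TCP position; "eef_rot": TCP orientation; "contact_force": force on the tool from outside, world axes, zero at the start; "torque": the same for the moment, N m; "gripper_width": finger opening in m.
Only numpy, scipy, OpenCV 4.12 (cv2) and the standard library are available. Lean on these libraries where they do the work, as an engineer would, in place of code of your own. Each camera call takes 0.05 s, during which the arm holds its last target.

## Task

Draw the blue-handled pusher out of its upright holder and use its white foot to slide the top (amber) framed filter off the stack, sideways onto the neighbouring lit stage, until it lies flat and centred between the rails, its glass covering the whole light window. Do not shift the two filters below, never touch any filter with the gripper, and leave the other things on the table alone. Finally put the pusher back in its holder and let go of it.

Things in the scene. Friction and masses are not known exactly. Their poses are not given: they have to be found in the camera images.
- pusher_grip (a point): Pusher: loose round stick, 175 mm long, 70 g, upright in its holder. Blue cylindrical handle, 20 mm diameter, from 105 to 175 mm above its underside; steel shaft, 12 mm diameter; at the bottom a white disc foot, 26 mm diameter, 14 mm high. Point: centre of the handle, on the axis, 140 mm above the underside; z along the stick, up.
- pusher_foot (a point): Centre of the underside of the pusher's white foot, on its axis, 140 mm below pusher_grip.
- holder_floor (a point): Holder: a fixed dark steel round cup, 48 mm outside and 40 mm inside diameter, its rim 80 mm above the table, on a thin 66 mm square flange. This point is the centre of its inner floor, 5 mm above the table and 75 mm below the rim. It may stand left or right of the station. The pusher stands loosely in it and may lean against the rim when put back.
- filter_top_center (a point): Top filter of the stack of three: a loose square plate 90 x 90 x 12 mm, about 130 g, black frame 8 mm wide with amber glass (74 mm square). This point is its centre, half-way up. x and y run along its edges, z up. At the start its underside is 44 mm and its top 56 mm above the table. It slides by dry friction and stays where the push stops.
- filter_mid_center (a point): Centre (half-way up) of the second filter, same size, pale metal frame, blue glass, directly under the top one, its top 44 mm above the table; held by friction only along the slide direction.
- filter_low_center (a point): Centre (half-way up) of the lowest filter, same size, black frame, green glass, lying on the steel pedestal (20 mm above the table).
- stage_top (a point): Stage: fixed grey block, a 54 mm square glowing window in its flat top. Point: centre of the top, 42 mm above the table (2 mm below the top filter's underside). The stack is 120 mm away on its +y or -y side: slide along y. Top is 110 mm long in y, open at both ends, no end stop; two rails along y, 8 mm high, 98 mm apart inside, flared ends.
- pedestal_top (a point): Centre of the steel pedestal's top under the stack, 20 mm above the table; axes as the stage's. Four brass pins (8 mm diameter, tops 58 mm above the table) stand 4 mm clear of the filters on its +x and -x sides; both y ends are open. A 20 mm gap parts it from the stage. Both stand on a black base plate 130 x 270 x 10 mm.
- jar: Bystander: closed amber glass jar with red cap, 60 mm diameter, 75 mm high, origin at the centre of its underside.
- lens_mount: Bystander: round lens on a short post with a disc foot, 120 mm high, 56 mm wide, origin under its centre.
- switch_box: Bystander: black box with red switch, 65 x 110 x 48 mm, origin under its centre.
- post: Bystander: steel post on a black disc foot, 50 mm diameter, 87 mm high, origin under its centre.
- angle_block: Bystander: dark steel angle bracket, 60 x 50 x 62 mm, origin under its centre.
- dish: Bystander: shallow white ceramic dish, 80 mm diameter, 22 mm high, origin under its centre.
There are look-alikes about, which are no part of the job. There is more than one size of the part that bears pusher_grip; the job needs the larger.

How it is judged:
By the outcome, as a careful person would: the job done as asked, in the order asked, and still so for the second after the job is handed in, with the robot touching nothing.
It also fails if it takes over 58 s, if anything falls off the work surface, if the arm or the gripper's body presses on something with over 40 N, if the wrist force passes 120 N, or if a joint passes its speed limit or range.

## Working session

There is one attempt and no reset: what is moved stays moved. The work goes in short steps, Python scripts to look and compute and a tool call to move; the robot and the scene stay as the last step left them, time stands still between calls to the robot, and variables do not carry over. Pictures are saved under pics/ and viewed, and the job is handed in when it is done.

Besides the shell and the picture viewer there is one more tool, called as name(argument=value, ...) on one line, values as JSON. carry_out: Moves the arm, as the interface text tells. Its arguments: {"type":"object","properties":{"series":{"type":"array"},"force":{"type":"number"}},"required":["series"]}

```bash
mkdir -p pics; cat > h.py <<'E'
import numpy as np, cv2
from cell import robot, cams, finder
def unproj(p,u,v,d=None):
    # ray slopes, undistorted
    x=(u-p['cx'])/p['fx'];y=(v-p['cy'])/p['fy']
    rd=np.hypot(x,y);r=rd
    for _ in range(30): r=rd/(1+p['k1']*r*r)
    s=r/rd if rd>0 else 1
    return np.array([x*s,y*s,1.0])
def world(p,u,v,d):
    R=np.array(p['R']);t=np.array(p['t'])
    return R.T@(unproj(p,u,v)*d-t)
def onz(p,u,v,z):
    R=np.array(p['R']);t=np.array(p['t'])
    c=-R.T@t; r=R.T@unproj(p,u,v)
    return c+r*(z-c[2])/r[2]
def proj(p,X):
    c=np.array(p['R'])@np.array(X)+np.array(p['t'])
    x,y=c[0]/c[2],c[1]/c[2];k=1+p['k1']*(x*x+y*y)
    return np.array([p['fx']*x*k+p['cx'],p['fy']*y*k+p['cy']])
E
python3 - <<'E'
from h import *
print(robot.sense())
for n in ['side','top','wrist']:
    p=cams.capture(n); cv2.imwrite(f'pics/a_{n}.png',p['color'])
    print(n,p['fx'],p['k1'],(-np.array(p['R']).T@np.array(p['t'])).round(3))
    for t in ['pusher_grip','pusher_foot','holder_floor','filter_top_center','stage_top','pedestal_top','jar','lens_mount','switch_box','post','angle_block','dish']:
        for o in finder.spot_point(t,p)[:3]:
            u,v=o['centre']; 
            d=p['depth'][int(np.clip(v,0,419)),int(np.clip(u,0,559))]
            print(' ',t,round(o['conf'],2),np.round([u,v]),world(p,u,v,d).round(3) if d>0 else None)
E
```

```text
{'time_s': 0.0, 'joint_positions': array([-7.93884004e+01,  2.75497514e+01,  9.14954168e+01, -4.50913343e-04,
        6.10253717e+01, -2.66946283e+00]), 'dq': array([-0.04637374,  0.01027257, -0.06640006,  0.00917769,  0.07667843,
       -0.04151305]), 'tau': array([ 1.88274134e-03, -9.50643468e+01, -4.30185556e+01,  3.56448700e-04,
        1.24539129e-02,  9.63862522e-05]), 'eef_pos': array([ 0.14927289, -0.63221424,  0.24966271]), 'eef_rot': array([-1.79997108e+02,  7.04817124e-02, -7.67187171e+01]), 'contact_force': array([-0.10070853, -0.55639787, -0.5599406 ]), 'torque': array([-0.00144751,  0.01019878, -0.01035692]), 'gripper_width': 0.08527880224097219}
side 496.2658248103707 -0.11311990730727794 [ 0.549 -1.153  0.863]
  pusher_grip 0.78 [248. 269.] [ 0.494 -0.333  0.16 ]
  pusher_grip 0.53 [207. 280.] [ 0.401 -0.325  0.119]
  pusher_foot 0.72 [210. 317.] [ 0.401 -0.325  0.004]
  pusher_foot 0.2 [354. 316.] [ 0.742 -0.323  0.007]
  holder_floor 0.65 [248. 318.] [ 0.492 -0.353  0.029]
  filter_top_center 0.94 [262. 207.] [0.514 0.071 0.054]
  stage_top 0.83 [257. 234.] [ 0.504 
[... 622 characters left out ...]
-0.305  0.012]
  holder_floor 0.88 [405. 259.] [ 0.473 -0.308  0.079]
  filter_top_center 0.59 [266. 234.] [0.525 0.076 0.051]
  filter_top_center 0.31 [181. 241.] [0.491 0.309 0.073]
  filter_top_center 0.17 [304. 244.] [ 0.506 -0.032  0.042]
  stage_top 0.66 [307. 242.] [ 0.511 -0.042  0.043]
  jar 0.89 [181. 240.] [0.493 0.308 0.074]
  jar 0.19 [398. 174.] [ 0.734 -0.304  0.008]
  lens_mount 0.65 [398. 172.] [ 0.737 -0.301  0.022]
  switch_box 0.85 [202. 175.] [0.693 0.276 0.032]
  angle_block 0.8 [126. 221.] [0.55  0.489 0.009]
  dish 0.55 [304. 170.] [ 0.736 -0.022  0.002]
  dish 0.19 [461. 249.] [ 0.521 -0.486  0.01 ]
wrist 310.6847187054563 -0.028282350045926333 [ 0.219 -0.617  0.373]
```

View pics/a_side.png

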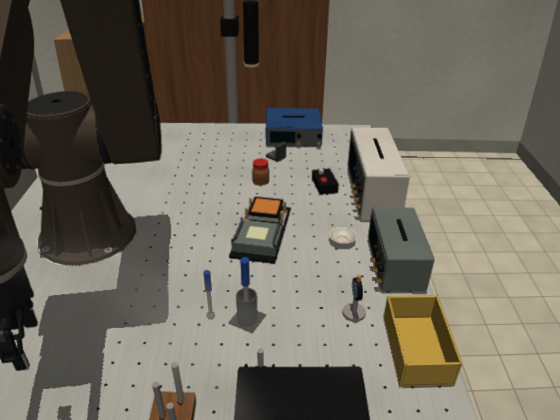

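View pics/a_top.png

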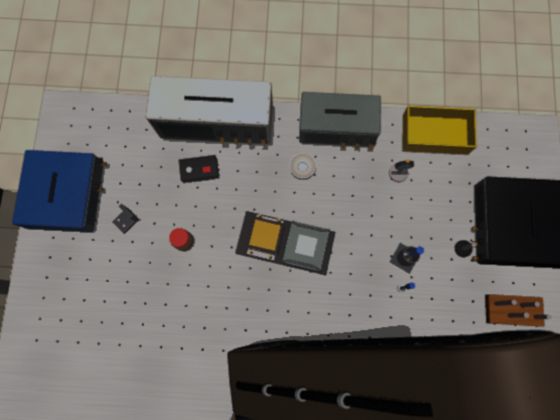

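```bash
python3 - <<'E'
import cv2
a=cv2.imread('pics/a_side.png')[240:340,180:310]
b=cv2.imread('pics/a_top.png')[210:310,250:450]
cv2.imwrite('pics/b1.png',cv2.resize(a,None,fx=6,fy=6,interpolation=cv2.INTER_CUBIC))
cv2.imwrite('pics/b2.png',cv2.resize(b,None,fx=4,fy=4,interpolation=cv2.INTER_CUBIC))
E
```

```text
(no output)
```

View pics/b1.png

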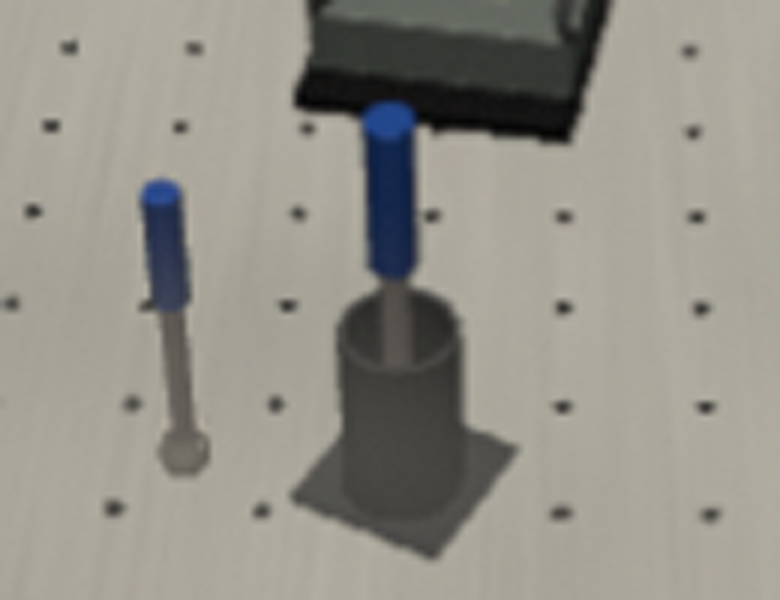

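View pics/b2.png

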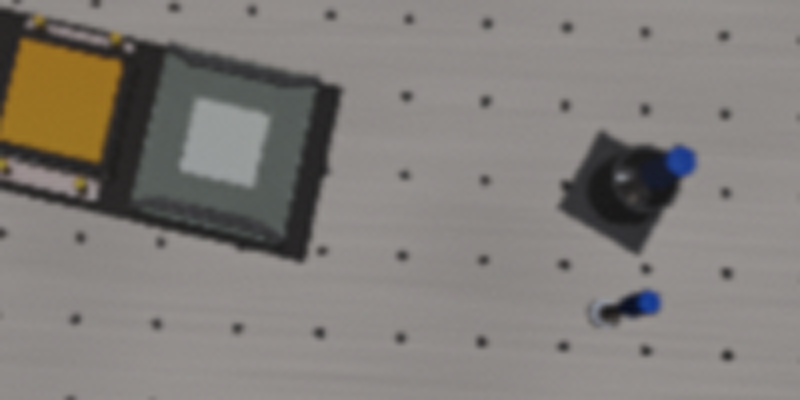

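Two blue-handled sticks: the one in the cup at side px (248,269) and the small free-standing one at (207,280). The crop shows the one in the cup is larger, with a thicker and longer handle and standing in the holder, so it is the one meant. The stack (amber) is on the stage's +y side.

```bash
cat >> h.py <<'E'
from scipy.spatial.transform import Rotation as Ro
def Rt(s): return Ro.from_euler('xyz',s['eef_rot'],degrees=True)
def go(pos,yaw,s=None):
    s=s or robot.sense(); R=Rt(s); T=Ro.from_euler('xyz',[180,0,yaw],degrees=True)
    return (R.inv().apply(np.array(pos)-s['eef_pos'])*1000).round(1),(R.inv()*T).as_rotvec(degrees=True).round(2)
E
python3 - <<'E'
from h import *
s=robot.sense()
w=cams.capture('wrist');R=np.array(w['R']);c=-R.T@np.array(w['t'])
T=Rt(s).inv()
print('cam in tool',T.apply(c-s['eef_pos']).round(3),'axis in tool',T.apply(R[2]).round(3),'right',T.apply(R[0]).round(3))
for n in ['top','side']:
    p=cams.capture(n)
    h=cv2.cvtColor(p['color'],cv2.COLOR_BGR2HSV)
    m=((h[...,0]>105)&(h[...,0]<125)&(h[...,1]>150)&(h[...,2]>80)).astype(np.uint8)
    k,l,st,ce=cv2.connectedComponentsWithStats(m)
    for i in range(1,k):
        if st[i,4]>10:
            v,u=np.where(l==i); P=np.array([world(p,a,b,p['depth'][b,a]) for a,b in zip(u,v)])
            print(n,st[i],np.median(P,0).round(3),P.min(0).round(3),P.max(0).round(3))
print(go([0.43,-0.33,0.32],-80))
E
```

```text
cam in tool [ 0.    -0.071 -0.123] axis in tool [-0.     0.281  0.96 ] right [ 1. -0.  0.]
top [  13  151   79   76 4699] [0.618 0.681 0.079] [0.301 0.008 0.069] [0.729 0.78  1.407]
top [416 247   7   7  37] [ 0.485 -0.321  0.179] [ 0.477 -0.328  0.174] [ 0.493 -0.312  0.184]
top [409 283   5   5  19] [ 0.399 -0.311  0.135] [ 0.394 -0.316  0.132] [ 0.405 -0.305  0.139]
side [267 108  55  21 955] [0.624 0.663 0.079] [ 0.517 -1.153  0.072] [0.728 0.776 0.863]
side [241 257   8   7  46] [ 0.486 -0.327  0.18 ] [ 0.479 -0.336  0.176] [ 0.494 -0.315  0.182]
side [204 271   5   4  18] [ 0.4   -0.318  0.136] [ 0.395 -0.322  0.131] [ 0.405 -0.314  0.138]
(array([-230. , -342.7,  -69.7]), array([-0.  , -0.  ,  3.28]))
```

```bash
python3 - <<'E'
from h import *
print(go([0.486,-0.322,0.34],-100))
E
```

```text
(array([-225. , -399. ,  -89.7]), array([-0.  , -0.  , 23.28]))
```

carry_out(series=[0, -40, -40, 0, 0, 4, 1, -40, -80, -70, 0, 0, 10, 1, -80, -120, -90, 0, 0, 16, 1, -110, -160, -90, 0, 0, 23.3, 1, -140, -200, -90, 0, 0, 23.3, 1, -165, -240, -90, 0, 0, 23.3, 1, -185, -285, -90, 0, 0, 23.3, 1, -200, -330, -90, 0, 0, 23.3, 1])

```text
time_s: 2.9
eef_pos: [0.4086, -0.372, 0.3408]
eef_rot: [-180.0, -0.0, -100.0]
contact_force: [0.0, -1.2, -0.3]
gripper_width: 0.0855
```

```bash
python3 - <<'E'
from h import *
print(robot.sense()['eef_pos'],robot.sense()['eef_rot'],go([0.486,-0.322,0.34],-100))
E
```

```text
[ 0.40855476 -0.37200381  0.34081355] [-1.79969246e+02 -2.51293127e-02 -1.00030733e+02] (array([-62.7, -67.6,   0.8]), array([-0.03, -0.03, -0.03]))
```

carry_out(series=[-30, -30, 0, 0, 0, 0, 1, -63, -67, 0, 0, 0, 0, 1, -63, -67, 0, 0, 0, 0, 1, -63, -67, 0, 0, 0, 0, 1])

```text
time_s: 3.3
eef_pos: [0.4862, -0.3208, 0.3406]
eef_rot: [-180.0, -0.0, -99.9]
contact_force: [-0.1, -0.3, -0.5]
gripper_width: 0.0856
```

```bash
python3 - <<'E'
from h import *
s=robot.sense();print(s['eef_pos'])
p=cams.capture('wrist');cv2.imwrite('pics/c.png',p['color'])
np.save('c_d.npy',p['depth'])
h=cv2.cvtColor(p['color'],cv2.COLOR_BGR2HSV)
m=((h[...,0]>105)&(h[...,0]<125)&(h[...,1]>130)&(h[...,2]>50)).astype(np.uint8)
k,l,st,ce=cv2.connectedComponentsWithStats(m)
for i in range(1,k):
    if st[i,4]>30:
        v,u=np.where(l==i); P=np.array([world(p,a,b,p['depth'][b,a]) for a,b in zip(u,v)])
        print(st[i],np.median(P,0).round(4))
        top=P[P[:,2]>np.percentile(P[:,2],98)-.004];print('top',len(top),((top.min(0)+top.max(0))/2).round(4),top.mean(0).round(4))
        for z in np.arange(.08,.18,.02):
            q=P[abs(P[:,2]-z)<.006]
            if len(q)>5: print(z,q.mean(0).round(4),q.min(0).round(4),q.max(0).round(4))
for z in (0.005,0.145,0.18): print('proj',proj(p,[.486,-.322,z]))
for t in ['pusher_grip','holder_floor']:
    for o in finder.spot_point(t,p)[:2]: print(t,o,onz(p,*o['centre'],.145),onz(p,*o['centre'],.005))
# rim: depth points at z .076-.084
D=p['depth'];vv,uu=np.where(D>0)
P=np.array([world(p,a,b,D[b,a]) for a,b in zip(uu[::1],vv[::1])])
q=P[(abs(P[:,2]-.08)<.004)&(np.hypot(P[:,0]-.48,P[:,1]+.32)<.045)]
print('rim',len(q),q.min(0),q.max(0))
(cx,cy),r=cv2.minEnclosingCircle((q[:,:2]*1000).astype(np.float32));print(cx,cy,r)
E
```

```text
[ 0.48617895 -0.32080017  0.34060953]
[283 191  20  18 194] [ 0.4865 -0.3279  0.1796]
top 194 [ 0.5163 -0.3265  0.3208] [ 0.4862 -0.3273  0.1811]
[290 257  13  12 115] [ 0.3991 -0.317   0.136 ]
top 115 [ 0.399  -0.3171  0.1361] [ 0.3991 -0.3169  0.136 ]
0.14 [ 0.3991 -0.3169  0.136 ] [ 0.3919 -0.3241  0.1341] [ 0.406  -0.31    0.1381]
proj [287.05671899 170.45237513]
proj [287.27136193 191.071073  ]
proj [287.35583631 199.19208731]
pusher_grip {'centre': [288.7, 191.1], 'conf': 0.84} [ 0.48571201 -0.32347155  0.145     ] [ 0.45472786 -0.31908286  0.005     ]
pusher_grip {'centre': [294.6, 252.7], 'conf': 0.79} [ 0.41549949 -0.31803985  0.145     ] [ 0.35368151 -0.31126582  0.005     ]
holder_floor {'centre': [292.1, 169.9], 'conf': 0.74} [ 0.50711307 -0.3307117   0.145     ] [ 0.48552719 -0.32950252  0.005     ]
rim 300 [ 0.46441025 -0.35248898  0.07612567] [ 0.50949714 -0.30558428  0.08311512]
486.0141906738281 -329.2535705566406 23.839662551879883
```

View pics/c.png

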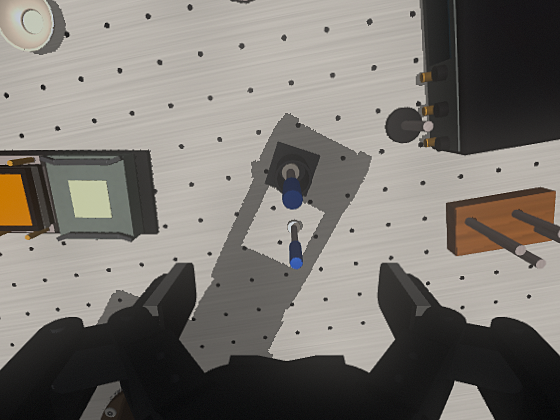

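```bash
python3 - <<'E'
from h import *
print(go([0.55,0.015,0.34],-100))
E
```

```text
(array([-343.5,   -5.3,    0.6]), array([-0.02, -0.03, -0.09]))
```

carry_out(series=[-40, 0, 0, 0, 0, 0, 1, -90, 0, 0, 0, 0, 0, 1, -140, 0, 0, 0, 0, 0, 1, -190, 0, 0, 0, 0, 0, 1, -240, -5, 0, 0, 0, 0, 1, -290, -5, 0, 0, 0, 0, 1, -340, -5, 0, 0, 0, 0, 1, -343, -5, 0, 0, 0, 0, 1])

```text
time_s: 4.25
eef_pos: [0.5499, 0.0181, 0.3408]
eef_rot: [-180.0, 0.0, -100.0]
contact_force: [0.9, -0.7, 0.7]
gripper_width: 0.0856
```

```bash
python3 - <<'E'
from h import *
p=cams.capture('wrist');print(robot.sense()['eef_pos'])
cv2.imwrite('pics/d.png',p['color'])
h=cv2.cvtColor(p['color'],cv2.COLOR_BGR2HSV)
am=((h[...,0]>8)&(h[...,0]<25)&(h[...,1]>200)&(h[...,2]>150)).astype(np.uint8)
am=cv2.morphologyEx(am,cv2.MORPH_OPEN,np.ones((3,3)))
def rect(m,z):
    cs,_=cv2.findContours(m,cv2.RETR_EXTERNAL,cv2.CHAIN_APPROX_NONE)
    for c in sorted(cs,key=cv2.contourArea)[-2:]:
        q=np.array([onz(p,*x[0],z)[:2]*1000 for x in c],np.float32)
        print(c.mean(0)[0],cv2.minAreaRect(q))
print('amber');rect(am,.056)
print('window');rect(((h[...,1]<60)&(h[...,2]>190)&(np.hypot(*(np.indices(h.shape[:2])-np.array([200,380])[:,None,None]))<150)).astype(np.uint8),.042)
for t in ['filter_top_center','stage_top','pedestal_top','filter_mid_center']:
    for o in finder.spot_point(t,p)[:2]: print(t,o,onz(p,*o['centre'],.05),world(p,*o['centre'],p['depth'][int(o['centre'][1]),int(o['centre'][0])]))
E
```

```text
[0.54964238 0.01630742 0.34075564]
amber
[243.28961749 209.89617486] ((511.6302185058594, 85.56391906738281), (62.51371383666992, 57.99657440185547), 5.588128089904785)
window
[248.6056338 160.       ] ((576.30712890625, 68.34461975097656), (28.432567596435547, 10.805310249328613), 79.97209167480469)
[335.06122449 213.07142857] ((485.1064453125, -37.99439239501953), (52.744483947753906, 22.18682098388672), 83.41810607910156)
filter_top_center {'centre': [249.3, 202.0], 'conf': 0.81} [0.52277072 0.07490443 0.05      ] [0.52370613 0.07423338 0.05398994]
stage_top {'centre': [332.9, 199.2], 'conf': 0.78} [ 0.50682773 -0.03902056  0.05      ] [ 0.50502829 -0.03972567  0.04340728]
```

View pics/d.png

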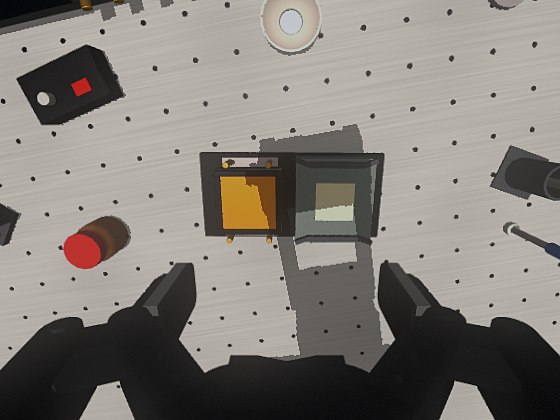

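```bash
python3 - <<'E'
from h import *
p=cams.capture('wrist')
import pickle;pickle.dump({k:p[k] for k in ['color','depth','fx','fy','cx','cy','k1','R','t']},open('d.pkl','wb'))
cv2.imwrite('pics/d2.png',cv2.resize(p['color'][145:250,195:390],None,fx=4,fy=4,interpolation=cv2.INTER_CUBIC))
h=cv2.cvtColor(p['color'],cv2.COLOR_BGR2HSV)
print(h[190,260],h[230,230],h[160,250],h[192,340],h[212,335],h[200,310])
def rect(m,z):
    cs,_=cv2.findContours(m,cv2.RETR_EXTERNAL,cv2.CHAIN_APPROX_NONE)
    for c in sorted(cs,key=cv2.contourArea)[-1:]:
        q=np.array([onz(p,*x[0],z)[:2]*1000 for x in c],np.float32)
        print(cv2.boundingRect(c),cv2.minAreaRect(q))
am=((h[...,0]>8)&(h[...,0]<25)&(h[...,1]>180)&(h[...,2]>90)).astype(np.uint8)
z=np.zeros_like(am);z[145:245,210:285]=1;rect(cv2.morphologyEx(am*z,cv2.MORPH_OPEN,np.ones((7,7))),.056)
w=((h[...,2]>125)).astype(np.uint8);z[:]=0;z[178:226,307:362]=1;rect(cv2.morphologyEx(w*z,cv2.MORPH_OPEN,np.ones((5,5))),.042)
# depth layers
D=p['depth'];vv,uu=np.mgrid[140:250,195:395];vv=vv.ravel();uu=uu.ravel()
P=np.array([world(p,a,b,D[b,a]) for a,b in zip(uu,vv)])
for lo,hi in((.004,.016),(.038,.046),(.046,.0535),(.0535,.063)):
    q=P[(P[:,2]>lo)&(P[:,2]<hi)]; print(lo,len(q),np.median(q[:,2]),cv2.minAreaRect((q[:,:2]*1000).astype(np.float32)))
E
```

```text
[ 14 196 117] [117  51  45] [  9  25 193] [ 23  70 121] [ 35  32 193] [60 12 62]
(216, 178, 56, 52) ((522.2363891601562, 75.86260986328125), (73.19254302978516, 71.78631591796875), 79.82454681396484)
(311, 205, 39, 16) ((485.1421203613281, -38.92486572265625), (54.27166748046875, 22.191679000854492), 79.81019592285156)
0.004 3610 0.009599597291671397 ((511.51953125, 17.724609375), (271.1860656738281, 128.8929443359375), 79.79361724853516)
0.038 5802 0.04173719245202416 ((508.7627258300781, 5.171630859375), (205.51023864746094, 122.75527954101562), 79.87449645996094)
0.046 2167 0.052346328757968026 ((509.58673095703125, 10.889244079589844), (217.822021484375, 122.31037902832031), 79.86424255371094)
0.0535 3146 0.054675409288191756 ((521.9422607421875, 76.35345458984375), (90.27638244628906, 112.86869812011719), 79.89901733398438)
```

View pics/d2.png

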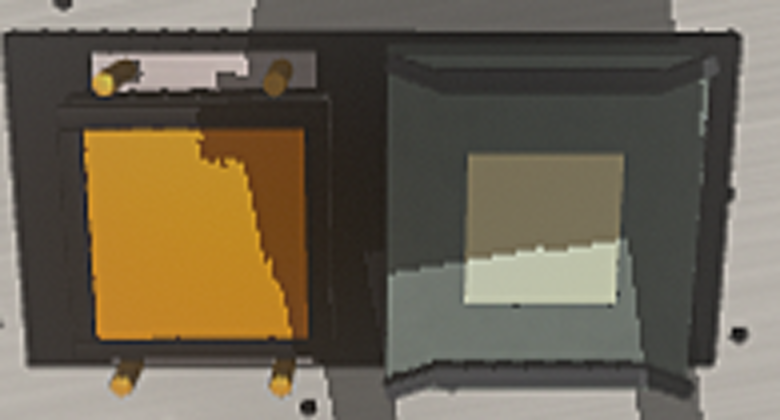

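```bash
python3 - <<'E'
from h import *
print(go([0.486,-0.326,0.28],-100.1))
E
```

```text
(array([344.6,   2.3,  61. ]), array([-0.01, -0.05, -0.12]))
```

carry_out(series=[40, 0, 0, 0, 0, 0, 1, 90, 0, 0, 0, 0, 0, 1, 140, 0, 0, 0, 0, 0, 1, 190, 0, 20, 0, 0, 0, 1, 240, 0, 40, 0, 0, 0, 1, 290, 2, 60, 0, 0, 0, 1, 335, 2.3, 61, 0, 0, 0, 1, 344.6, 2.3, 61, 0, 0, 0, 1])

```text
time_s: 5.35
eef_pos: [0.4836, -0.3311, 0.2789]
eef_rot: [179.9, -0.1, -100.5]
contact_force: [0.8, 0.5, 0.4]
gripper_width: 0.0856
```

```bash
python3 - <<'E'
from h import *
cams.capture('wrist');cams.capture('wrist')
p=cams.capture('wrist');cv2.imwrite('pics/e.png',p['color'])
h=cv2.cvtColor(p['color'],cv2.COLOR_BGR2HSV)
m=((h[...,0]>105)&(h[...,0]<125)&(h[...,1]>130)&(h[...,2]>50)).astype(np.uint8)
k,l,st,ce=cv2.connectedComponentsWithStats(m)
for i in range(1,k):
    if st[i,4]>30:
        v,u=np.where(l==i); P=np.array([world(p,a,b,p['depth'][b,a]) for a,b in zip(u,v)])
        q=P[abs(P[:,2]-.18)<.004]
        if len(q)>9: print(cv2.minEnclosingCircle((q[:,:2]*1000).astype(np.float32)),q.mean(0))
s=robot.sense();print(s['eef_pos'],go([0.486,-0.326,0.145],-100.1))
E
```

```text
((484.99578857421875, -326.4608459472656), 9.243517875671387) [ 0.48587081 -0.3269828   0.17953496]
[ 0.48499076 -0.32754631  0.27984175] (array([ -1.8,  -0.7, 134.8]), array([ 0.  , -0.03, -0.33]))
```

View pics/e.png

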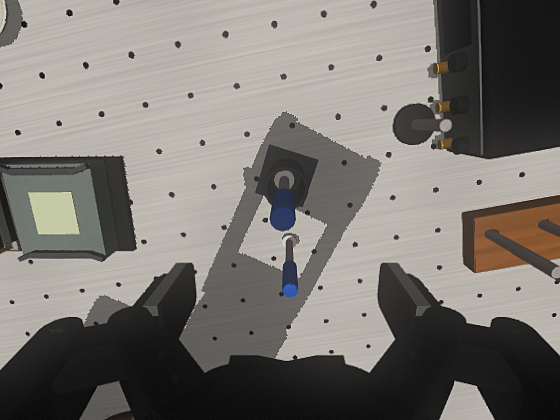

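carry_out(series=[-0.7, -0.5, 30, 0, 0, -0.3, 1, -0.7, -0.5, 65, 0, 0, -0.3, 1, -0.7, -0.5, 100, 0, 0, -0.3, 1, -0.7, -0.5, 125, 0, 0, -0.3, 1, -0.7, -0.5, 134.8, 0, 0, -0.3, 1, -0.7, -0.5, 134.8, 0, 0, -0.3, 1], force=80)

```text
time_s: 6.1
eef_pos: [0.4853, -0.326, 0.1445]
eef_rot: [179.9, 0.0, -100.1]
contact_force: [-0.2, 0.5, 1.2]
gripper_width: 0.0854
```

carry_out(series=[0, 0, 0, 0, 0, 0, 0, 0, 0, 0, 0, 0, 0, 0, 0, 0, 0, 0, 0, 0, 0, 0, 0, 0, 0, 0, 0, 0, 0, 0, 0, 0, 0, 0, 0, 0, 0, 0, 0, 0, 0, 0, 0, 0, 0, 0, 0, 0, 0, 0, 0, 0, 0, 0, 0, 0])

```text
time_s: 6.9
eef_pos: [0.4857, -0.3263, 0.1453]
eef_rot: [180.0, -0.0, -100.1]
contact_force: [-0.2, 0.8, 8.9]
gripper_width: 0.0186
```

```bash
python3 - <<'E'
from h import *
p=cams.capture('side');cv2.imwrite('pics/f.png',cv2.resize(p['color'][210:350,150:350],None,fx=4,fy=4))
s=robot.sense();print(s['time_s'],s['eef_pos'],s['eef_rot'],s['gripper_width'],s['contact_force'])
E
```

```text
6.95 [ 0.48570321 -0.32634839  0.14524844] [ 1.79974829e+02 -7.18982815e-03 -1.00107717e+02] 0.01834596464463741 [-0.17245511  1.16760363  8.03995102]
```

View pics/f.png

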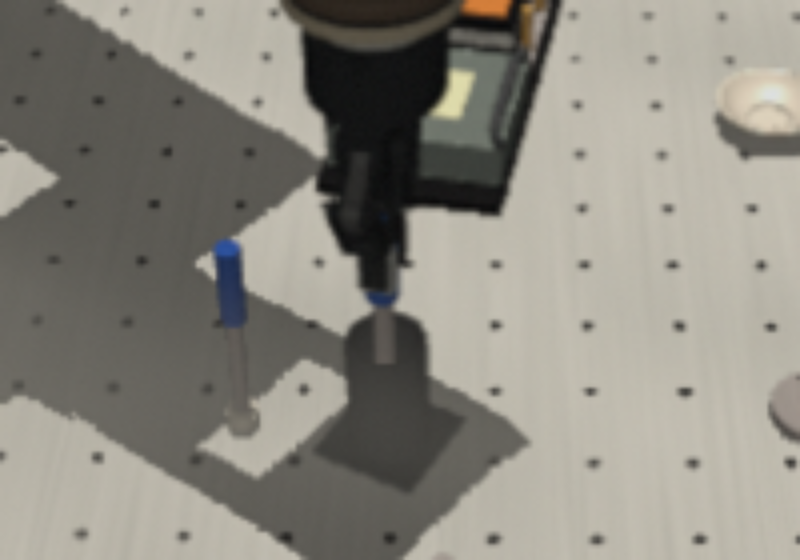

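carry_out(series=[0, 0, -8, 0, 0, 0, 0, 0, 0, -25, 0, 0, 0, 0, 0, 0, -50, 0, 0, 0, 0, 0, 0, -75, 0, 0, 0, 0, 0, 0, -100, 0, 0, 0, 0, 0, 0, -120, 0, 0, 0, 0, 0, 0, -130, 0, 0, 0, 0, 0, 0, -130, 0, 0, 0, 0])

```text
time_s: 7.75
eef_pos: [0.4862, -0.3268, 0.2767]
eef_rot: [-179.9, -0.1, -100.1]
contact_force: [-0.7, -0.2, -1.0]
gripper_width: 0.0183
```

```bash
python3 - <<'E'
from h import *
s=robot.sense();print(s['time_s'],s['eef_pos'],s['eef_rot'],s['gripper_width'],s['contact_force'])
ps=[cams.capture('side'),cams.capture('wrist')]
for n,p in zip(('side','wrist'),ps):
    print(n,'foot expected',proj(p,s['eef_pos']-[0,0,.14]),'foot top',proj(p,s['eef_pos']-[0,0,.126]))
    for t in ['pusher_foot']:
        for o in finder.spot_point(t,p)[:2]: print(t,o)
p=ps[0];cv2.imwrite('pics/g.png',cv2.resize(p['color'][170:350,150:350],None,fx=4,fy=4)[:600])
cv2.imwrite('pics/g2.png',ps[1]['color'])
E
```

```text
7.75 [ 0.4862344  -0.32675138  0.27672168] [-1.79899536e+02 -7.30581432e-02 -1.00110446e+02] 0.018250857415939976 [-0.65029125 -0.19719403 -0.96966318]
side foot expected [244.77553025 275.01937216] foot top [244.59837026 270.18230654]
pusher_foot {'centre': [213.3, 315.2], 'conf': 0.75}
pusher_foot {'centre': [242.9, 272.8], 'conf': 0.57}
wrist foot expected [286.37213974 204.7863803 ] foot top [286.36416581 209.18484861]
pusher_foot {'centre': [286.9, 208.7], 'conf': 0.88}
```

View pics/g.png

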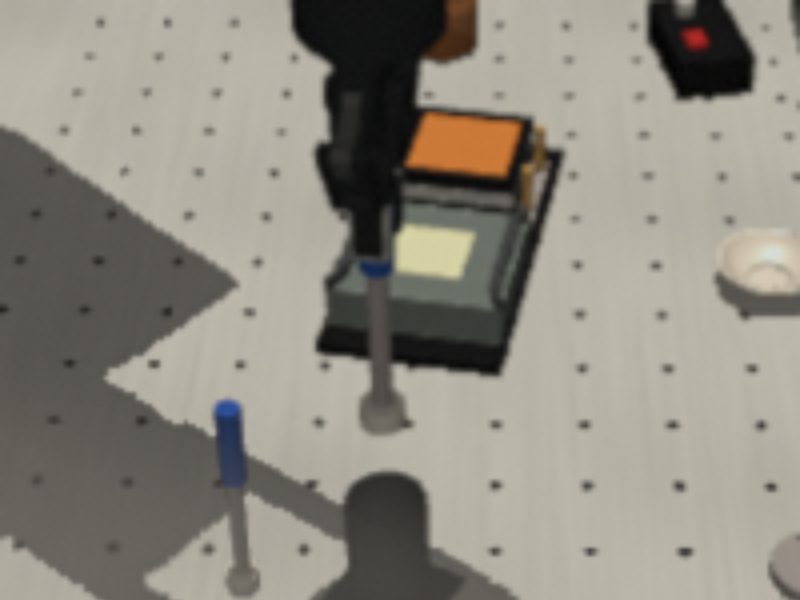

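View pics/g2.png

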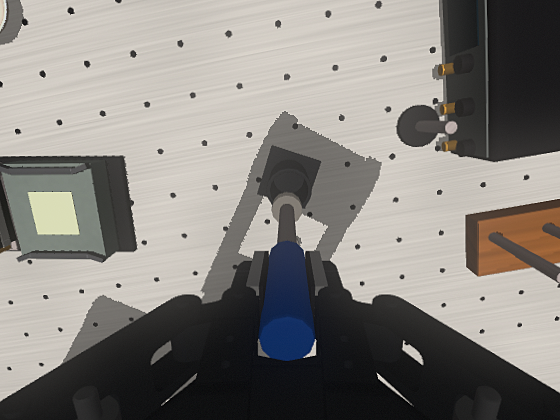

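```bash
cat >> h.py <<'E'
U=np.array([np.cos(np.radians(79.87)),np.sin(np.radians(79.87))]); S=np.array([.522,.0762])
def at(d,lat=0,z=.28): 
    q=S+d*U+lat*np.array([U[1],-U[0]]); return [q[0],q[1],z]
def st(s):
    d=s['eef_pos'][:2]-S; return (np.array([d@U,d@[U[1],-U[0]]])*1000).round(1)
E
python3 - <<'E'
from h import *
print(at(.08),go(at(.08),-100.13))
E
```

```text
[np.float64(0.536070574935132), np.float64(0.15495289785776037), 0.28] (array([-482.4,   34.4,   -5.5]), array([0.12, 0.04, 0.02]))
```

carry_out(series=[-20, 2, -4, 0, 0, 0, 0, -55, 4, -5, 0, 0, 0, 0, -95, 7, -5, 0, 0, 0, 0, -135, 10, -5, 0, 0, 0, 0, -175, 13, -5, 0, 0, 0, 0, -215, 16, -5, 0, 0, 0, 0, -255, 18, -5, 0, 0, 0, 0, -295, 21, -5, 0, 0, 0, 0])

```text
time_s: 8.75
eef_pos: [0.5157, -0.0297, 0.2788]
eef_rot: [179.8, 0.0, -100.1]
contact_force: [0.8, -0.6, -1.2]
gripper_width: 0.0184
```

```bash
python3 - <<'E'
from h import *
print(robot.sense()['eef_pos'],go(at(.08),-100.13))
E
```

```text
[ 0.51572632 -0.02966671  0.27878258] (array([-185.3,   12.4,   -1. ]), array([0.18, 0.04, 0.03]))
```

carry_out(series=[-35, 3, -1, 0, 0, 0, 0, -75, 5, -1, 0, 0, 0, 0, -115, 8, -1, 0, 0, 0, 0, -150, 11, -1, 0, 0, 0, 0, -178, 12, -1, 0, 0, 0, 0, -185, 12.4, -1, 0, 0, 0, 0, -185, 12.4, -1, 0, 0, 0, 0])

```text
time_s: 9.45
eef_pos: [0.5353, 0.1558, 0.2793]
eef_rot: [179.8, 0.0, -100.0]
contact_force: [-0.3, -1.6, -0.8]
gripper_width: 0.0183
```

```bash
python3 - <<'E'
from h import *
P=[]
for n in range(4):
    p=cams.capture('wrist');s=robot.sense();P.append(s['eef_pos'])
print(s['time_s'],np.mean(P,0),np.std(P,0))
print(go(at(.08,0,.200),-100.13))
h=cv2.cvtColor(p['color'],cv2.COLOR_BGR2HSV)
cv2.imwrite('pics/h.png',p['color'])
t=cams.capture('top');cv2.imwrite('pics/h2.png',cv2.resize(t['color'][190:290,150:350],None,fx=4,fy=4,interpolation=cv2.INTER_CUBIC))
E
```

```text
9.65 [0.53551675 0.15412849 0.2796299 ] [0.00015327 0.00041393 0.00015191]
(array([-1.2, -0.4, 79.8]), array([ 0.2 ,  0.02, -0.03]))
```

View pics/h.png

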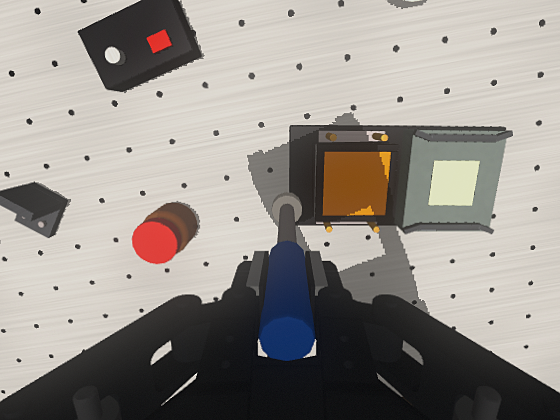

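View pics/h2.png

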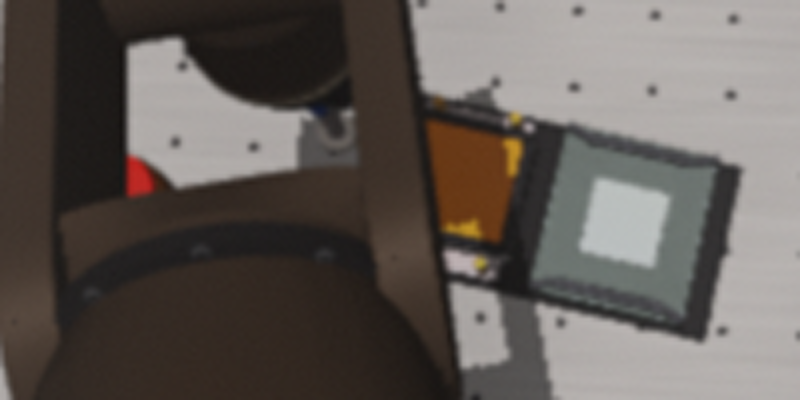

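carry_out(series=[-1, -0.4, 15, 0.2, 0, 0, 0, -1, -0.4, 40, 0.2, 0, 0, 0, -1, -0.4, 65, 0.2, 0, 0, 0, -1, -0.4, 85, 0.2, 0, 0, 0, -1, -0.4, 91, 0.2, 0, 0, 0, -1, -0.4, 92.5, 0.2, 0, 0, 0, -1, -0.4, 92.5, 0.2, 0, 0, 0])

```text
time_s: 10.4
eef_pos: [0.5366, 0.1544, 0.1881]
eef_rot: [-179.9, 0.0, -100.2]
contact_force: [0.5, -0.5, 0.2]
gripper_width: 0.0181
```

```bash
cat > look.py <<'E'
import sys
from h import *
P=[]
for n in range(3):
    p=cams.capture('wrist');s=robot.sense();P.append(s['eef_pos'])
s['eef_pos']=np.mean(P,0)
print(s['time_s'],s['eef_pos'].round(4),'rot',s['eef_rot'].round(2),'along,lat',st(s),'F',s['contact_force'].round(1))
print('foot exp',proj(p,s['eef_pos']-[0,0,.14]))
cv2.imwrite('pics/'+sys.argv[1],p['color'])
h=cv2.cvtColor(p['color'],cv2.COLOR_BGR2HSV)
am=((h[...,0]>6)&(h[...,0]<25)&(h[...,1]>170)&(h[...,2]>80)).astype(np.uint8)
am=cv2.morphologyEx(am,cv2.MORPH_OPEN,np.ones((7,7)))
cs,_=cv2.findContours(am,cv2.RETR_EXTERNAL,cv2.CHAIN_APPROX_NONE)
for c in cs:
    if cv2.contourArea(c)<900: continue
    for z in (.056,.054):
        q=np.array([onz(p,*x[0],z)[:2] for x in c],np.float32)
        r=cv2.minAreaRect((q*1000).astype(np.float32));d=np.array(r[0])/1000-S
        print('amber',z,cv2.boundingRect(c),np.round(r[1],1),round(r[2],2),'along,lat',(np.array([d@U,d@[U[1],-U[0]]])*1000).round(1))
E
python3 look.py i.png; python3 -c "
from h import *
p=cams.capture('side');cv2.imwrite('pics/i2.png',cv2.resize(p['color'][160:270,180:340],None,fx=5,fy=5,interpolation=cv2.INTER_CUBIC))"
```

```text
10.55 [0.5367 0.1547 0.1884] rot [-1.7991e+02  7.0000e-02 -1.0018e+02] along,lat [79.8  0.7] F [ 0.2  0.6 -1.6]
foot exp [286.30211756 205.19355601]
amber 0.056 (335, 165, 91, 83) [73.7 72.8] 79.98 along,lat [0.3 0.6]
amber 0.054 (335, 165, 91, 83) [74.3 73.4] 79.98 along,lat [-0.3  0.1]
```

View pics/i.png

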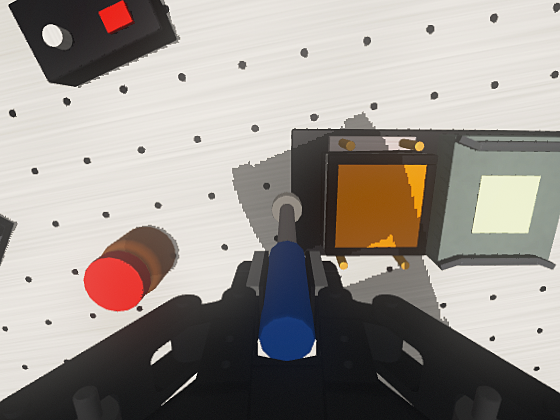

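View pics/i2.png

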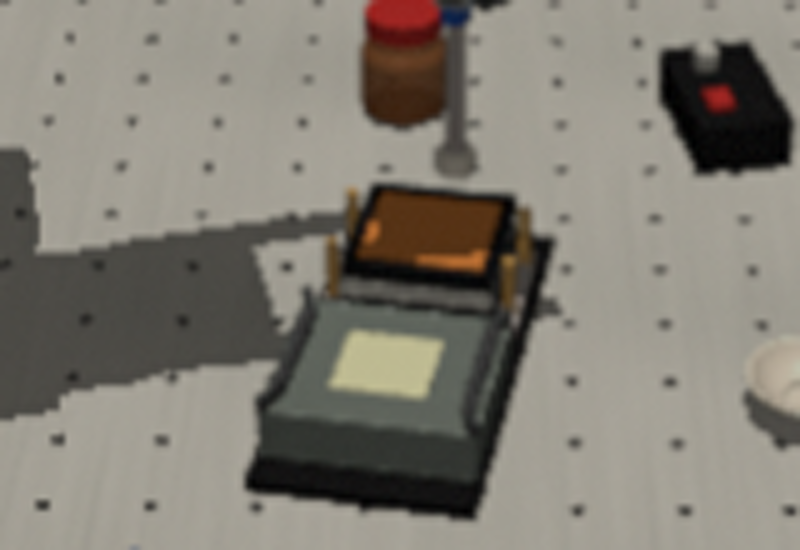

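carry_out(series=[6, 0, 1.4, 0, 0, 0, 0, 14, 0, 1.4, 0, 0, 0, 0, 18, 0, 1.4, 0, 0, 0, 0, 21, 0, 1.4, 0, 0, 0, 0, 25, 0, 1.4, 0, 0, 0, 0, 31, 0, 1.4, 0, 0, 0, 0, 38, 0, 1.4, 0, 0, 0, 0, 45, 0, 1.4, 0, 0, 0, 0])

```text
time_s: 11.4
eef_pos: [0.5285, 0.1099, 0.1869]
eef_rot: [-179.9, 0.1, -100.2]
contact_force: [0.2, 1.2, -0.2]
gripper_width: 0.0184
```

```bash
python3 look.py j.png; python3 -c "
from h import *
p=cams.capture('side');cv2.imwrite('pics/j2.png',cv2.resize(p['color'][160:270,180:340],None,fx=5,fy=5,interpolation=cv2.INTER_CUBIC))"
```

```text
11.55 [0.5284 0.1095 0.1868] rot [-1.7993e+02  5.0000e-02 -1.0022e+02] along,lat [33.9  0.4] F [-0.7  0.4 -1.3]
foot exp [286.24812592 205.10214315]
amber 0.056 (312, 165, 90, 83) [73.3 72.4] 79.91 along,lat [-24.5   0.6]
amber 0.054 (312, 165, 90, 83) [73.8 73. ] 79.91 along,lat [-25.    0.1]
```

View pics/j.png

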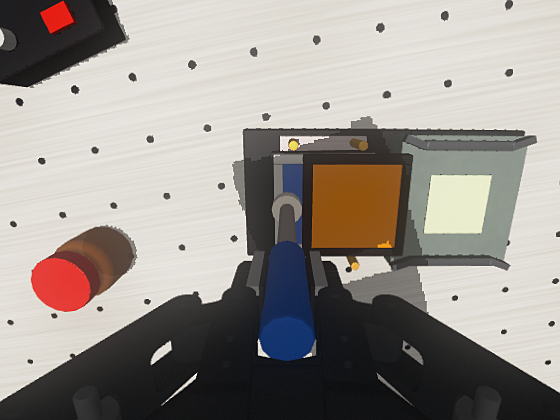

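View pics/j2.png

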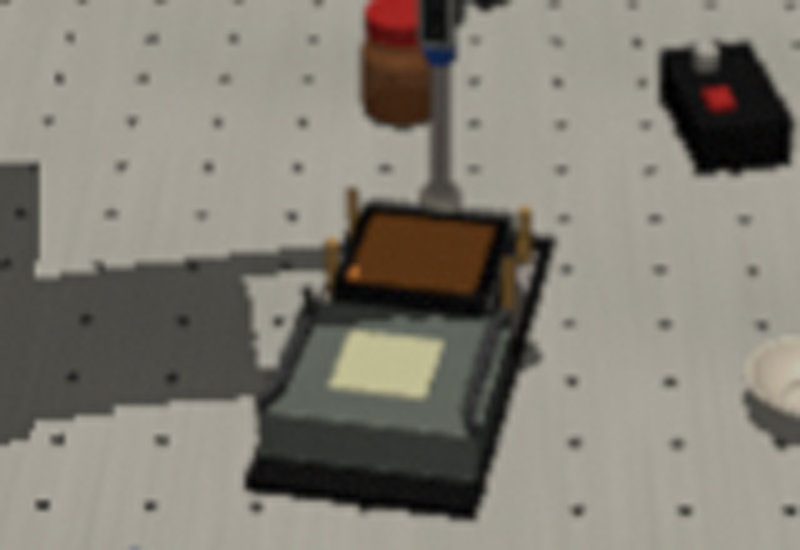

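carry_out(series=[6, 0, 0.3, 0, 0, 0, 0, 15, 0, 0.3, 0, 0, 0, 0, 24, 0, 0.3, 0, 0, 0, 0, 33, 0, 0.3, 0, 0, 0, 0, 42, 0, 0.3, 0, 0, 0, 0, 51, 0, 0.3, 0, 0, 0, 0, 60, 0, 0.3, 0, 0, 0, 0, 67, 0, 0.3, 0, 0, 0, 0])

```text
time_s: 12.4
eef_pos: [0.5166, 0.0434, 0.1865]
eef_rot: [-179.9, 0.1, -100.2]
contact_force: [-0.0, 0.4, -0.3]
gripper_width: 0.0181
```

```bash
python3 look.py k.png
```

```text
12.55 [0.5166 0.0433 0.1865] rot [-1.7992e+02  6.0000e-02 -1.0025e+02] along,lat [-33.3   0.4] F [-0.4 -0.  -0.6]
foot exp [286.29933333 205.12663654]
amber 0.056 (312, 165, 89, 83) [72.6 72.2] 80.1 along,lat [-91.7   0.9]
amber 0.054 (312, 165, 89, 83) [73.2 72.7] 80.1 along,lat [-92.1   0.4]
```

View pics/k.png

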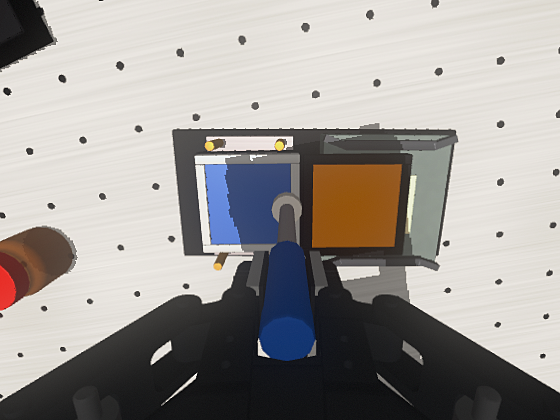

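carry_out(series=[5, 0, 0.2, 0, 0, 0, 0, 11, 0, 0.2, 0, 0, 0, 0, 17, 0, 0.2, 0, 0, 0, 0, 21, 0, 0.2, 0, 0, 0, 0, 24, 0, 0.2, 0, 0, 0, 0, 25.5, 0, 0.2, 0, 0, 0, 0, 25.5, 0, 0.2, 0, 0, 0, 0])

```text
time_s: 13.25
eef_pos: [0.5122, 0.0185, 0.1863]
eef_rot: [-179.9, 0.1, -100.3]
contact_force: [-0.3, 0.2, -1.0]
gripper_width: 0.018
```

```bash
python3 look.py l.png
python3 - <<'E'
from h import *
p=cams.capture('wrist')
D=p['depth'];vv,uu=np.mgrid[100:290,100:520];vv=vv.ravel();uu=uu.ravel()
P=np.array([world(p,a,b,D[b,a]) for a,b in zip(uu,vv)])
d=P[:,:2]-S;L=np.c_[d@U,d@[U[1],-U[0]]]*1000
for nm,m in (('base',(abs(P[:,2]-.0095)<.003)),('stage',(abs(P[:,2]-.0415)<.002)&(L[:,0]<-66)),('filt',(abs(P[:,2]-.054)<.0018)&(L[:,0]<-67)&(abs(L[:,1])<46)),('all>.046',(P[:,2]>.0475)&(P[:,2]<.06)&(L[:,0]<-60)),('mid',(abs(P[:,2]-.0435)<.003)&(L[:,0]>-60))):
    q=L[m]; q=q[(q[:,0]>-200)&(q[:,0]<80)&(abs(q[:,1])<70)]
    print(nm,len(q),np.percentile(q,[.3,1,99,99.7],axis=0).round(1).T.tolist(), np.median(P[m][:,2]))
E
```

```text
13.4 [0.5122 0.0187 0.1863] rot [-1.7992e+02  6.0000e-02 -1.0024e+02] along,lat [-58.3   0.4] F [-0.3 -0.6 -0.2]
foot exp [286.27050305 205.16460604]
amber 0.056 (311, 165, 89, 83) [72.8 72.2] 80.05 along,lat [-115.9    0.9]
amber 0.054 (311, 165, 89, 83) [73.4 72.8] 80.05 along,lat [-116.4    0.4]
base 6026 [[-193.7, -193.2, 74.1, 74.6], [-65.0, -63.6, 64.6, 64.8]] 0.009577418423410897
stage 2572 [[-174.1, -173.8, -66.7, -66.5], [-54.1, -52.2, 60.2, 60.3]] 0.041572019516540715
filt 4568 [[-161.7, -161.1, -72.2, -71.9], [-44.5, -44.1, 44.7, 44.9]] 0.05321411061834515
all>.046 12624 [[-172.1, -167.0, -66.5, -63.1], [-57.2, -56.0, 56.5, 58.4]] 0.05178330794375524
mid 9628 [[-44.8, -44.2, 43.9, 44.6], [-49.9, -44.9, 44.0, 49.7]] 0.04209654544201757
```

```bash
python3 -c "
import cv2
a=cv2.imread('pics/l.png');cv2.imwrite('pics/l2.png',cv2.resize(a[110:290,130:470],None,fx=2.3,fy=2.3,interpolation=cv2.INTER_CUBIC))"
```

```text
(no output)
```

View pics/l2.png

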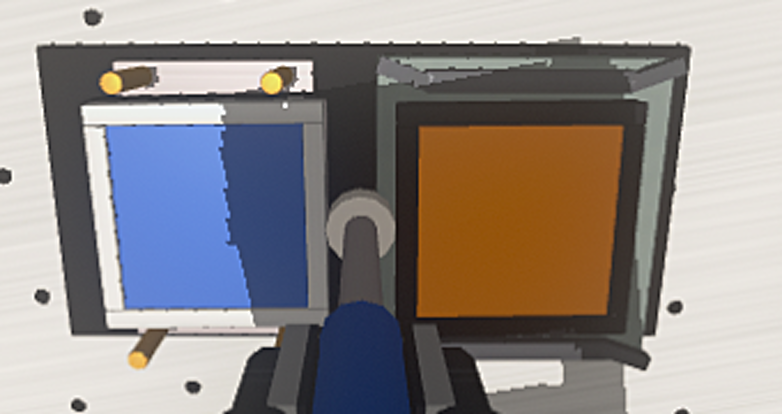

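carry_out(series=[1, 0, 0, 0, 0, 0, 0, 2, 0, 0, 0, 0, 0, 0, 2.8, 0, 0, 0, 0, 0, 0, 2.8, 0, 0, 0, 0, 0, 0])

```text
time_s: 13.85
eef_pos: [0.5117, 0.0159, 0.1863]
eef_rot: [-179.9, 0.1, -100.2]
contact_force: [0.6, 0.7, -1.8]
gripper_width: 0.0184
```

```bash
python3 look.py m.png
cat > ext.py <<'E'
from h import *
p=cams.capture('wrist')
D=p['depth'];vv,uu=np.mgrid[100:290,100:520];vv=vv.ravel();uu=uu.ravel()
P=np.array([world(p,a,b,D[b,a]) for a,b in zip(uu,vv)])
d=P[:,:2]-S;L=np.c_[d@U,d@[U[1],-U[0]]]*1000
for nm,m in (('base',(abs(P[:,2]-.0095)<.003)),('stage',(abs(P[:,2]-.0415)<.002)&(L[:,0]<-66)),('filt',(abs(P[:,2]-.054)<.0018)&(L[:,0]<-67)&(abs(L[:,1])<46)),('mid',(abs(P[:,2]-.0435)<.003)&(L[:,0]>-60)&(abs(L[:,1])<47))):
    q=L[m]; q=q[(q[:,0]>-200)&(q[:,0]<80)&(abs(q[:,1])<70)]
    print(nm,len(q),np.percentile(q,[.3,1,99,99.7],axis=0).round(1).T.tolist(), np.median(P[m][:,2]))
E
python3 ext.py
```

```text
14.0 [0.5117 0.016  0.1863] rot [-1.7992e+02  5.0000e-02 -1.0024e+02] along,lat [-61.1   0.4] F [-0.6  0.2 -1.1]
foot exp [286.26157404 205.15417503]
amber 0.056 (311, 165, 88, 83) [72.7 72.2] 79.98 along,lat [-118.3    0.9]
amber 0.054 (311, 165, 88, 83) [73.3 72.8] 79.98 along,lat [-118.8    0.3]
base 6191 [[-193.6, -193.0, 74.2, 74.7], [-64.9, -62.8, 64.5, 64.8]] 0.009573467756013764
stage 2445 [[-174.0, -173.7, -66.1, -66.0], [-54.1, -52.5, 60.2, 60.3]] 0.041619019081750364
filt 4570 [[-164.2, -163.6, -74.4, -74.1], [-44.5, -44.0, 44.7, 44.8]] 0.05321473122487005
mid 9556 [[-44.9, -44.3, 43.7, 44.5], [-45.4, -44.3, 43.9, 44.5]] 0.042104719338849725
```

carry_out(series=[-3, 0, 0, 0, 0, 0, 0, -7, 0, -1, 0, 0, 0, 0, -8, 0, -15, 0, 0, 0, 0, -8, 0, -40, 0, 0, 0, 0, -8, 0, -70, 0, 0, 0, 0, -8, 0, -93, 0, 0, 0, 0, -8, 0, -96, 0, 0, 0, 0])

```text
time_s: 14.75
eef_pos: [0.5143, 0.0242, 0.285]
eef_rot: [-179.7, 0.1, -100.2]
contact_force: [1.3, -0.2, -1.0]
gripper_width: 0.0182
```

```bash
python3 look.py n.png;python3 ext.py; python3 -c "
from h import *
print(go([.4857,-.3266,.28],-100.1))"
```

```text
14.9 [0.5132 0.0241 0.2827] rot [-1.7994e+02  5.0000e-02 -1.0023e+02] along,lat [-52.9   0.5] F [ 0.1  0.4 -1.9]
foot exp [286.27179954 205.30706579]
amber 0.056 (312, 154, 65, 62) [72.9 71.1] 79.9 along,lat [-118.3    0.8]
amber 0.054 (312, 154, 65, 62) [73.4 71.6] 79.9 along,lat [-118.7    0.4]
base 4321 [[-194.0, -193.4, 74.8, 75.5], [-65.2, -64.9, 64.1, 64.3]] 0.009588588804338556
stage 1814 [[-174.5, -174.3, -66.5, -66.3], [-60.9, -60.6, 60.1, 60.1]] 0.04156815669257905
filt 2739 [[-164.1, -163.7, -74.3, -74.0], [-44.9, -44.5, 44.3, 45.3]] 0.05318418470450739
mid 5284 [[-44.4, -43.4, 44.2, 45.0], [-45.4, -44.6, 43.6, 44.5]] 0.04216094371789168
(array([349.7, -36. ,   1. ]), array([ 0.  ,  0.04, -0.13]))
```

View pics/n.png

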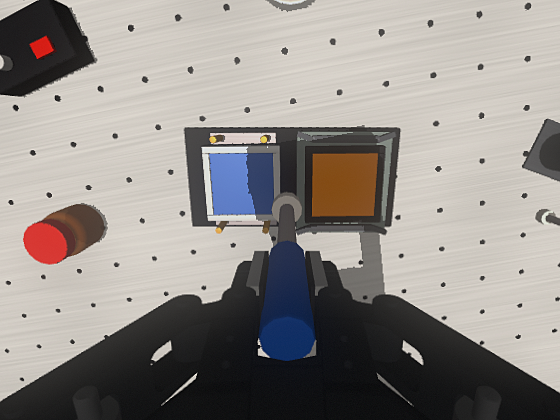

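The amber filter (345,184) lies flat between the rails over the window, and the blue mid filter (240,184) has not moved. Now back to the holder.

carry_out(series=[20, -2, 0, 0, 0, 0, 0, 55, -6, 0, 0, 0, 0, 0, 95, -10, 0, 0, 0, 0, 0, 135, -14, 0, 0, 0, 0, 0, 175, -18, 0, 0, 0, 0, 0, 215, -22, 0, 0, 0, 0, 0, 255, -26, 0, 0, 0, 0, 0, 290, -30, 0, 0, 0, 0, 0])

```text
time_s: 15.75
eef_pos: [0.4894, -0.2684, 0.2796]
eef_rot: [179.9, 0.1, -100.3]
contact_force: [-0.2, 0.1, -1.0]
gripper_width: 0.0183
```

```bash
python3 -c "
from h import *
print(robot.sense()['eef_pos'],go([.4857,-.3266,.28],-100.1))"
```

```text
[ 0.48944201 -0.2683964   0.27961888] (array([57.9, -6.7, -0.5]), array([ 0.12,  0.08, -0.16]))
```

carry_out(series=[25, -3, 0, 0, 0, 0, 0, 48, -6, 0, 0, 0, -0.2, 0, 58.5, -6.7, 0, 0, 0, -0.2, 0, 58.5, -6.7, 0, 0, 0, -0.2, 0, 58.5, -6.7, 0, 0, 0, -0.2, 0])

```text
time_s: 16.25
eef_pos: [0.4854, -0.3262, 0.2788]
eef_rot: [179.8, 0.1, -100.1]
contact_force: [-0.2, 0.8, 0.5]
gripper_width: 0.0182
```

```bash
python3 look.py o.png; python3 -c "
from h import *
p=cams.capture('side');cv2.imwrite('pics/o2.png',cv2.resize(p['color'][220:345,180:310],None,fx=4.8,fy=4.8,interpolation=cv2.INTER_CUBIC))
print(go([.4857,-.327,.146],-100.1))
a=cv2.imread('pics/o.png');cv2.imwrite('pics/o3.png',cv2.resize(a[110:280,200:380],None,fx=3.4,fy=3.4))"
```

```text
16.4 [ 0.4857 -0.326   0.2793] rot [ 1.7988e+02  9.0000e-02 -1.0001e+02] along,lat [-402.3   35. ] F [ 0.7  0.2 -1.4]
foot exp [286.46059411 204.56501965]
amber 0.056 (15, 183, 70, 59) [73.2 72.2] 80.28 along,lat [-122.1    1.8]
amber 0.054 (15, 183, 70, 59) [73.6 72.6] 80.28 along,lat [-120.5    1.2]
(array([  1. ,  -0.3, 133.6]), array([0.11, 0.09, 0.09]))
```

View pics/o2.png

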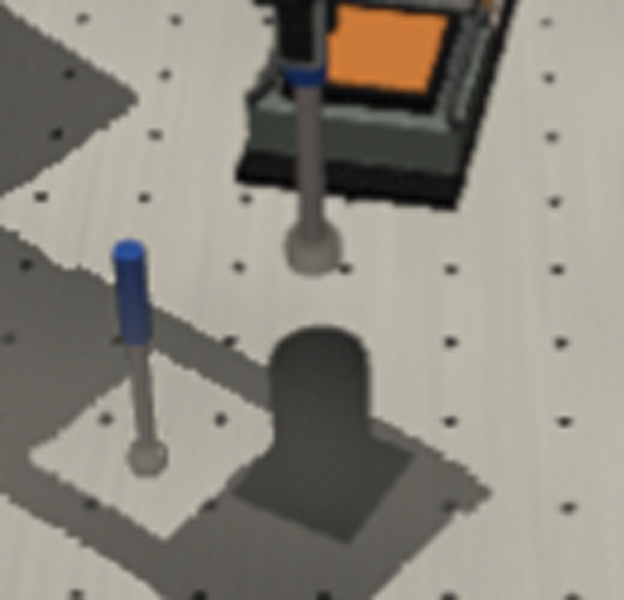

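View pics/o3.png

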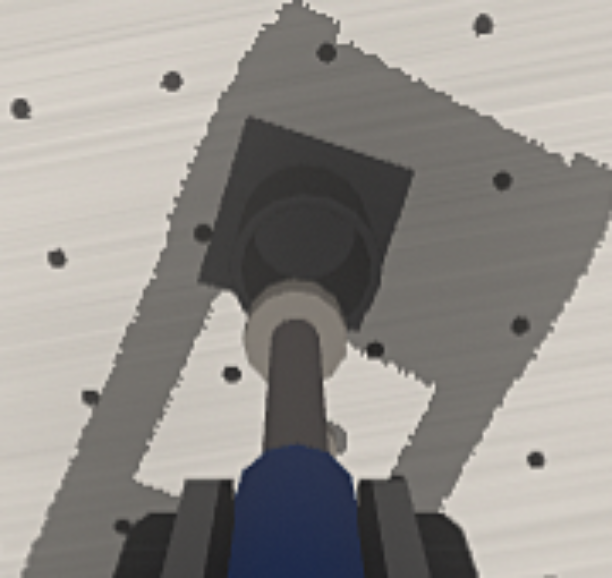

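```bash
python3 - <<'E'
from h import *
p=cams.capture('wrist');s=robot.sense()
print(s['eef_pos'],onz(p,290.6,184.4,.08),'foot at',onz(p,200+296/3.4,110+330/3.4,.146))
D=p['depth'];vv,uu=np.mgrid[140:230,240:340];vv=vv.ravel();uu=uu.ravel()
P=np.array([world(p,a,b,D[b,a]) for a,b in zip(uu,vv)])
q=P[(abs(P[:,2]-.08)<.003)];print(len(q),cv2.minEnclosingCircle((q[:,:2]*1000).astype(np.float32)))
f=P[(P[:,2]>.14)&(P[:,2]<.160)];print('foot',len(f),f.min(0),f.max(0))
t=P[(abs(P[:,2]-.154)<.003)];print(cv2.minEnclosingCircle((t[:,:2]*1000).astype(np.float32)))
E
```

```text
[ 0.48586626 -0.32631655  0.27965269] [ 0.49094181 -0.33145423  0.08      ] foot at [ 0.48532332 -0.32669203  0.146     ]
370 ((485.9552917480469, -329.33282470703125), 23.910110473632812)
foot 525 [ 0.47375523 -0.33890404  0.14003101] [ 0.49779628 -0.31338548  0.15971074]
((484.80010986328125, -326.005859375), 12.920456886291504)
```

carry_out(series=[2.5, 0, 10, 0, 0, 0, 0, 2.5, 0, 35, 0, 0, 0, 0, 2.5, 0, 60, 0, 0, 0, 0, 2.5, 0, 85, 0, 0, 0, 0, 2.5, 0, 110, 0, 0, 0, 0, 2.5, 0, 127, 0, 0, 0, 0, 2.5, 0, 132.5, 0, 0, 0, 0, 2.5, 0, 132.5, 0, 0, 0, 0])

```text
time_s: 17.3
eef_pos: [0.4851, -0.3284, 0.1466]
eef_rot: [179.9, 0.1, -100.0]
contact_force: [-0.5, -0.8, -0.8]
gripper_width: 0.0181
```

```bash
python3 - <<'E'
from h import *
p=cams.capture('side');cv2.imwrite('pics/q.png',cv2.resize(p['color'][220:345,180:310],None,fx=4.8,fy=4.8,interpolation=cv2.INTER_CUBIC))
s=robot.sense();print(s['eef_pos'],s['contact_force'],s['gripper_width'])
E
```

```text
[ 0.48525878 -0.32849856  0.14701191] [-0.16231966 -0.95816909 -0.34409725] 0.018452712783626982
```

View pics/q.png

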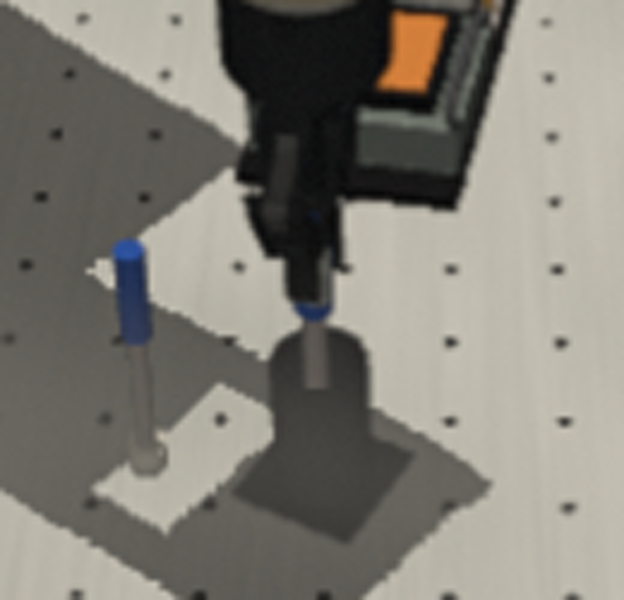

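carry_out(series=[0, 0, 1.2, 0, 0, 0, 0, 0, 0, 1.2, 0, 0, 0, 0.3, 0, 0, 1.2, 0, 0, 0, 0.4, 0, 0, 1.2, 0, 0, 0, 0.7, 0, 0, 1.2, 0, 0, 0, 1, 0, 0, 1.2, 0, 0, 0, 1, 0, 0, 1.2, 0, 0, 0, 1, 0, 0, 1.2, 0, 0, 0, 1])

```text
time_s: 18.15
eef_pos: [0.4853, -0.3285, 0.1458]
eef_rot: [179.9, 0.1, -100.0]
contact_force: [0.3, -0.5, -0.4]
gripper_width: 0.0854
```

```bash
python3 look.py r.png
```

```text
18.3 [ 0.4853 -0.3285  0.1458] rot [ 1.7989e+02  9.0000e-02 -1.0000e+02] along,lat [-404.8   35. ] F [ 0.8 -0.2  0.1]
foot exp [286.35291916 204.63906634]
```

View pics/r.png

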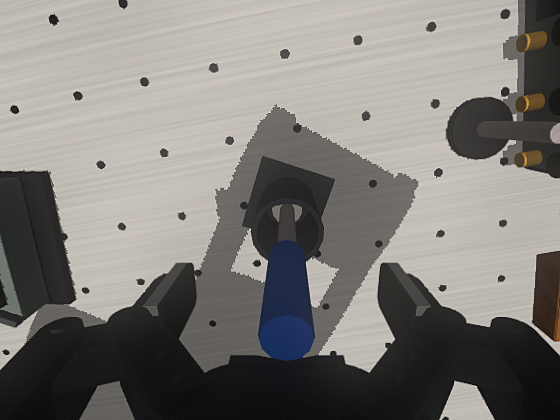

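The pusher stands upright in the cup (handle at 287,300) and is free of the open fingers. Next I lift straight up.

carry_out(series=[0, 0, -10, 0, 0, 0, 1, 0, 0, -30, 0, 0, 0, 1, 0, 0, -60, 0, 0, 0, 1, 0, 0, -95, 0, 0, 0, 1, 0, 0, -130, 0, 0, 0, 1, 0, 0, -160, 0, 0, 0, 1, 0, 0, -180, 0, 0, 0, 1, 0, 0, -180, 0, 0, 0, 1])

```text
time_s: 19.1
eef_pos: [0.4866, -0.3296, 0.3297]
eef_rot: [-179.8, -0.1, -100.0]
contact_force: [0.3, -0.0, -0.2]
gripper_width: 0.0853
```

carry_out(series=[0, 30, 0, 0, 0, 0, 1, 20, 60, 0, 0, 0, 0, 1, 40, 90, 0, 0, 0, 0, 1, 60, 100, 0, 0, 0, 0, 1, 80, 100, 0, 0, 0, 0, 1, 110, 100, 0, 0, 0, 0, 1, 120, 100, 0, 0, 0, 0, 1, 120, 100, 0, 0, 0, 0, 1])

```text
time_s: 19.9
eef_pos: [0.3675, -0.4317, 0.329]
eef_rot: [-179.8, -0.0, -100.1]
contact_force: [-0.1, 1.0, 0.9]
gripper_width: 0.0854
```

```bash
python3 - <<'E'
from h import *
for n in ('side','top'):
    p=cams.capture(n);cv2.imwrite(f'pics/s_{n}.png',p['color'])
    if n=='side': cv2.imwrite('pics/s_c.png',cv2.resize(p['color'][180:340,180:320],None,fx=3.7,fy=3.7,interpolation=cv2.INTER_CUBIC))
    else: cv2.imwrite('pics/s_d.png',cv2.resize(p['color'][200:300,230:430],None,fx=4,fy=4,interpolation=cv2.INTER_CUBIC))
s=robot.sense();print(s['time_s'],s['eef_pos'],s['contact_force'])
E
```

```text
20.0 [ 0.36757098 -0.42996739  0.32913152] [ 0.57528814  0.17531391 -0.41817799]
```

View pics/s_c.png

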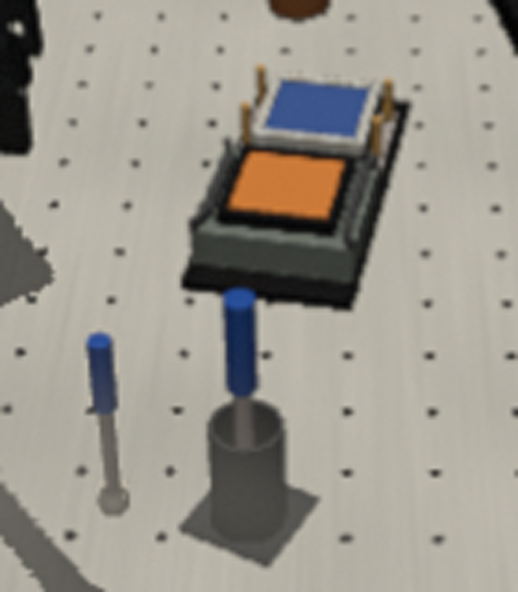

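View pics/s_d.png

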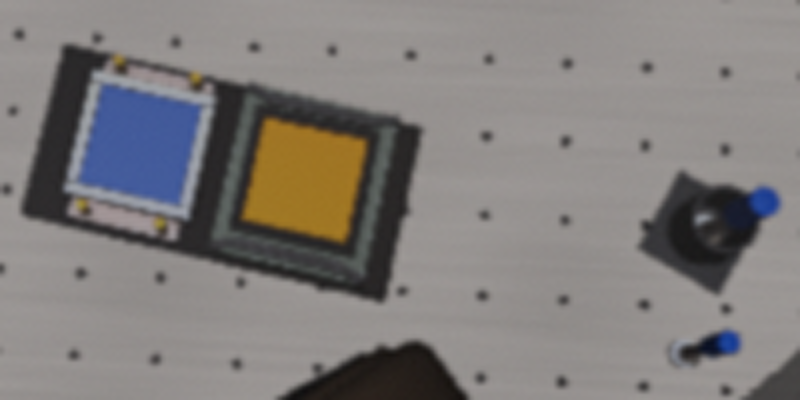

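Both views show the amber filter flat and centred on the stage, the blue filter still on its pedestal, and the pusher upright in its holder. Handing in.

```bash
python3 -c "
from h import *
print(robot.hand_in())"
```

```text
the job is handed in; nothing more can be done
None
```

The job is done and handed in at about 20 s. I drew the larger pusher out of its holder, slid the amber filter onto the lit stage with the white foot, and put the pusher back. I then opened the gripper, lifted clear and moved the arm away.

- **Amber filter:** it lies flat between the rails. The wrist camera's depth puts its centre about 0.3 mm from the stage centre along the slide and within 1 mm sideways, and its glass covers the whole window.
- **Filters below:** the blue middle filter showed no shift beyond about 0.5 mm. The green lowest one was hidden throughout, so I could not measure it directly.
- **Pusher:** it stands upright and free in the holder.
- **Forces and other objects:** the highest force I read was about 9 N, while closing on the handle. The gripper did not come near any filter, and I saw no change in the other objects.
- **Disagreement:** the cameras differed by a few mm, most in the top view. I worked from wrist-camera positions relative to the base plate and stage instead of world coordinates.

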